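# Load the heating block in reverse order

## Task

Move the four sample vials with red, yellow, green and white caps from the blue rack into the heating block in reverse order along the row: the vial that starts nearest the robot goes into the block's well farthest from the robot, the next into the next, and so on, until the one that starts farthest stands in the nearest well. Keep the vials upright all the time and leave each standing on the floor of its own well, let go. The colour clips on the rack stay put and show which vial started where.

Things in the scene. Friction and masses are not known exactly. Their poses are not given: they have to be found in the camera images.
- rack: Low blue rack the vials start in, fixed, 276 mm long. Origin at bench height under the middle of its row of wells; x along the row, away from the robot (turned up to 0.4 rad), z up. Four square wells 48 mm wide, centres at x = -93, -31, 31, 93 mm, y = 0; floors 4 mm above the bench, walls up to 14 mm, end plates up to 20 mm. A shelf on its -y side carries the clips.
- block: Heating block to load, fixed: white housing 300 mm long, aluminium top with dark well floors, grey strip on its +y side. Origin at bench height under the middle of its row of wells; x along the row, away from the robot (turned up to 0.4 rad), z up. Four square wells 48 mm wide, centres at x = -93, -31, 31, 93 mm, y = 0; floors 44 mm above the bench, top at 54 mm. Left or right of the rack.
- vial_red_center (a point): The glass sample vial with the red cap: a loose upright cylinder 32 mm in diameter and 72 mm tall, about 60 g, with a white label; the cap is the top 18 mm, as wide as the glass. This point is on its axis half-way up (36 mm above its foot); z along its axis, up. It starts in the rack well next to the clip of its colour.
- vial_yellow_center (a point): The glass sample vial with the yellow cap: a loose upright cylinder 32 mm in diameter and 72 mm tall, about 60 g, with a white label; the cap is the top 18 mm, as wide as the glass. This point is on its axis half-way up (36 mm above its foot); z along its axis, up. It starts in the rack well next to the clip of its colour.
- vial_green_center (a point): The glass sample vial with the green cap: a loose upright cylinder 32 mm in diameter and 72 mm tall, about 60 g, with a white label; the cap is the top 18 mm, as wide as the glass. This point is on its axis half-way up (36 mm above its foot); z along its axis, up. It starts in the rack well next to the clip of its colour.
- vial_white_center (a point): The glass sample vial with the white cap: a loose upright cylinder 32 mm in diameter and 72 mm tall, about 60 g, with a white label; the cap is the top 18 mm, as wide as the glass. This point is on its axis half-way up (36 mm above its foot); z along its axis, up. It starts in the rack well next to the clip of its colour.
- clip_red: A flat red clip, 34 x 22 x 5 mm, fixed to the rack's shelf (its top 9 mm above the bench) beside one well: it stays and shows in which well the vial with the red cap started. Origin in the centre of its underside, 50 mm to the -y side of that well's centre, axes as the rack's.
- clip_yellow: A flat yellow clip, 34 x 22 x 5 mm, fixed to the rack's shelf (its top 9 mm above the bench) beside one well: it stays and shows in which well the vial with the yellow cap started. Origin in the centre of its underside, 50 mm to the -y side of that well's centre, axes as the rack's.
- clip_green: A flat green clip, 34 x 22 x 5 mm, fixed to the rack's shelf (its top 9 mm above the bench) beside one well: it stays and shows in which well the vial with the green cap started. Origin in the centre of its underside, 50 mm to the -y side of that well's centre, axes as the rack's.
- clip_white: A flat white clip, 34 x 22 x 5 mm, fixed to the rack's shelf (its top 9 mm above the bench) beside one well: it stays and shows in which well the vial with the white cap started. Origin in the centre of its underside, 50 mm to the -y side of that well's centre, axes as the rack's.

How it is judged:
By the outcome, as a careful person would: the job done as asked, in the order asked, and still so for the second after the job is handed in, with the robot touching nothing.
It also fails if it takes over 107 s, if anything falls off the work surface, if the arm or the gripper's body presses on something with over 40 N, if the wrist force passes 120 N, or if a joint passes its speed limit or range.

## Robot

A 7-joint arm with a two-finger parallel gripper is mounted at the origin on the work surface. World frame = base frame: x ahead of the robot, y to its left, z up, the work surface at z = 0. Lengths are in mm, angles in rad, forces in N, time in s.
With the tool pointing down it reaches from about 425 to 950 mm from the base axis. Payload 4.7 kg.
Tool frame: the origin (TCP) lies at the very end of the fingers, on their centre line; the grasp point (between the pads) lies 19 mm behind it; z points along the fingers, y is the line along which they close (so a half turn about z gives the same grasp; the last joint's range is limited). The gripper opens to 85 mm and grips with 20 to 120 N. Pads are 22 mm wide; open, the fingers measure 114 mm over their backs; the gripper's body (76 mm by 85 mm) begins 54 mm behind the grasp point. The pads swing forward as they close: fully open they stand 13 mm farther back than shut.
Start: joints at [1.118, 0.469, -0.049, 1.532, 0.024, 1.141, -0.082], TCP at [277.625, -615.283, 231.335] pointing down, gripper open.
Joint ranges: [-2.59, 2.59], [-0.33, 1.99], [-1.39, 1.29], [0.1, 2.45], [-1.04, 4.18], [0.21, 1.99], [-2.66, 2.66]. Speed limits (rad/s): [2.57, 2.57, 3.14, 3.14, 3.14, 3.14, 3.14].

## Interface

Orientations are given as a unit quaternion [w, x, y, z].
In Python, from plant import ctrl, imaging gives the robot as it stands.
- The arm moves only by the tool send_rows, never from a script. Its argument "moves" is text: rows parted by semicolons, each of 7 numbers parted by spaces: the shift along the tool's x, y, z in cm, then the turn, a rotation vector about the tool's x, y, z in rad, then the opening in per cent of the stroke, from 0 (shut) to 100 (fully open). A call has 1 to 20 rows; each row shifts and turns the commanded pose from where the row before left it, along the tool's axes as they then stand; what a row does not reach is not made up. A row lasts 1/12 s, in which the tool goes at most 41.7 mm and 7.16 degrees, less where a joint would pass 70% of its speed; a pose out of reach is approached as far as the arm can. A call with a gripper value outside its range is refused whole. The fingers move at their own pace and stop on an object; "grip_force" is the grip in N (left out, the last holds). Time passes only in rows, so rows that do not move let the fingers close. It gives the time, the measured TCP pose, the force, the opening and the grip force at its end, in the units of the state.
- ctrl.get_obs(): the state, without advancing time (a new reading comes with each control period).
- imaging.snapshot(name): name is "scene" or "top" or "wrist"; returns (picture, depth): 384x512x3 uint8, red, green, blue; 384x512 float32, mm along the optical axis (not along the pixel's ray), 0 where there is no reading.
- imaging.calibration(name): a dict with "camera_matrix" (3x3 intrinsics, pixels), "position" and "attitude" of the camera in the world. Camera axes: x right, y up, looking along -z (the intrinsics and any distortion apply to the point x, -y, -z); pixel columns grow to the right and rows downward; lengths in mm; the calibration is good to about 2 mm. A picture is of the moment at which its call begins: read the wrist's pose just before it. calibration takes no time and is no camera call; for the wrist camera it gives the pose at the moment of the call.
- ctrl.close_job(): hands the job in; it is judged then, once.
The state is a dict: "time": time; "qpos": joint angles; "joint_vel": joint speeds; "tau": joint torques, N m; "tcp_pos": TCP position; "tool_rot": TCP orientation; "contact_force": force on the tool from outside, world axes, zero at the start; "moment": the same for the moment, N m; "finger_gap": opening from 0.0 (shut) to 1.0 (fully open); "finger_force": force on a finger pad.
Only numpy, scipy, OpenCV 4.12 (cv2) and the standard library are available. Lean on these libraries where they do the work, as an engineer would, in place of code of your own. Each camera call takes 0.05 s, during which the arm holds its last target. There are 200 camera calls.

## Working session

There is one attempt and no reset: what is moved stays moved. The work goes in short steps, Python scripts to look and compute and a tool call to move; the robot and the scene stay as the last step left them, time stands still between calls to the robot, and variables do not carry over. Pictures are saved under pics/ and viewed, at most 14 in all, crops included, and the job is handed in when it is done.

Besides the shell and the picture viewer there is one more tool, called as name(argument=value, ...) on one line, values as JSON. send_rows: Moves the arm, as the interface text tells. Its arguments: {"type":"object","properties":{"moves":{"type":"string"},"grip_force":{"type":"number"}},"required":["moves"]}

```bash
mkdir -p pics
python3 - <<'E'
from plant import ctrl, imaging
import cv2,numpy as np
for n in("scene","top"):
    p,d=imaging.snapshot(n);c=imaging.calibration(n);np.savez(n+".npz",p=p,d=d)
    cv2.imwrite(f"pics/{n}0.png",p[:,:,::-1]);print(n,c)
o=ctrl.get_obs();print(o)
E
```

```text
scene {'camera_matrix': array([[479.8455296 ,   0.        , 250.45007143],
       [  0.        , 479.8455296 , 196.70414862],
       [  0.        ,   0.        ,   1.        ]]), 'position': array([1101.79349329, -630.99505954,  551.15843107]), 'attitude': array([0.8187257 , 0.45623046, 0.18105692, 0.29792682])}
top {'camera_matrix': array([[396.60149031,   0.        , 252.25461582],
       [  0.        , 396.60149031, 191.21565057],
       [  0.        ,   0.        ,   1.        ]]), 'position': array([514.50120463, -48.81463567, 748.18503699]), 'attitude': array([ 0.71270411,  0.02605126, -0.01657779, -0.70078482])}
{'time': 0.1, 'qpos': array([ 1.11807264,  0.46935034, -0.04857178,  1.5335846 ,  0.02411163,
        1.14100617, -0.08228342]), 'joint_vel': array([ 0.00123977, -0.00092879, -0.00048597, -0.00411179, -0.00036883,
       -0.00145571, -0.00030563]), 'tau': array([ 6.58350036e-04, -5.11517751e+01, -4.72983671e-02, -2.38390821e+01,
        1.06942738e-02,  4.35344089e-03,  7.14144647e-06]), 'tcp_pos': array([ 277.37097342, -614.79543603,  230.36904747]), 'tool_rot': array([-8.51872686e-04,  9.77627050e-01,  2.10343944e-01, -2.25812821e-04]), 'contact_force': array([-0.0697395 ,  0.11813296, -0.00279515]), 'moment': array([0.01331616, 0.01114538, 0.02001526]), 'finger_force': 0.0, 'finger_gap': 0.9971865081851087}
```

View pics/top0.png

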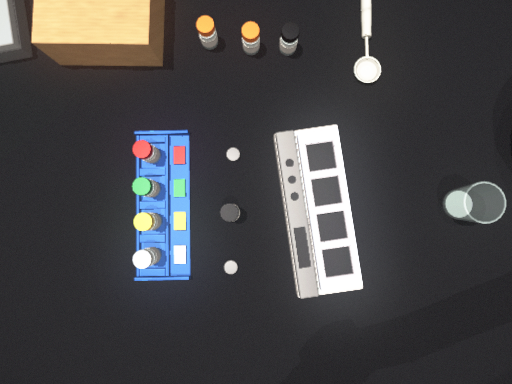

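View pics/scene0.png

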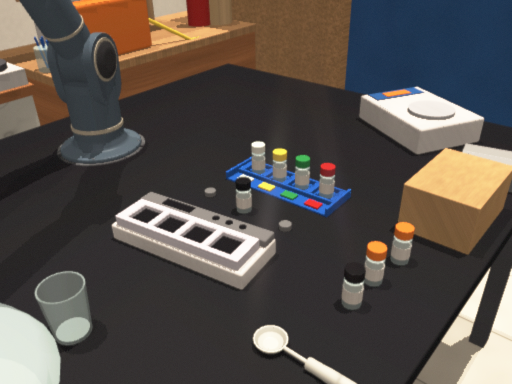

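The top view shows the rack at left, with caps at about (143,149) red, (143,187) green, (143,222) yellow and (142,259) white. White is nearest the robot. The block is at right with wells at about (320,156), (326,191), (332,226) and (338,262). A loose black-capped vial stands between them at (230,212).

```bash
cat > h.py <<'E'
import numpy as np,cv2
from scipy.spatial.transform import Rotation as R
from plant import ctrl, imaging
def ray(c,uv,z):
    K=c["camera_matrix"];w,x,y,zq=c["attitude"]
    v=np.array([(uv[0]-K[0,2])/K[0,0],-(uv[1]-K[1,2])/K[1,1],-1])
    v=R.from_quat([x,y,zq,w]).apply(v);p=c["position"]
    return (p+v*(z-p[2])/v[2])[:2]
def blobs(m,lo,hi=1e9):
    n,l,s,ce=cv2.connectedComponentsWithStats(m.astype(np.uint8));return [(tuple(ce[i].round(1)),s[i,4],s[i,:4].tolist()) for i in range(1,n) if lo<=s[i,4]<hi]
E
python3 - <<'E'
from h import *
c=imaging.calibration("top");p=np.load("top.npz")["p"];d=np.load("top.npz")["d"]
h=cv2.cvtColor(p,cv2.COLOR_RGB2HSV);H,S,V=[h[...,i].astype(int) for i in range(3)]
M=dict(red=((H<6)|(H>174))&(S>150)&(V>90),green=(H>50)&(H<80)&(S>120)&(V>60),yellow=(H>20)&(H<32)&(S>130)&(V>120),white=(S<40)&(V>190))
for k,m in M.items():
    m=m.copy();m[:,:125]=0;m[:,200:]=0;m[:130]=0;m[285:]=0
    for b in blobs(m,40): print(k,b,"z76",ray(c,b[0],76).round(1),"z9",ray(c,b[0],9).round(1))
m=(V<70).copy();m[:,:296]=0;m[:,362:]=0;m[:128]=0;m[292:]=0
for b in blobs(m,300,1500):
    # outline of well mouth
    print("well",b,ray(c,b[0],54).round(1),ray(c,b[0],44).round(1))
m=(V>190)&(S<40);m[:,:270]=0;m[:,370:]=0;m[:120]=0;m[300:]=0
q=np.argwhere(m)[:,::-1].astype(np.float32);bx=cv2.boxPoints(cv2.minAreaRect(q));print([ray(c,u,54).round(1) for u in bx])
for n,b in(("black",(230,212)),):
    print(n,ray(c,b,76),d[212,230],d[226,160])
E
```

```text
white ((np.float64(179.5), np.float64(254.0)), np.int32(227), [174, 245, 12, 19]) z76 [447.   81.4] z9 [440.2  94.3]
white ((np.float64(141.5), np.float64(258.9)), np.int32(287), [132, 250, 20, 19]) z76 [437.6 145.4] z9 [429.9 164.7]
well ((np.float64(355.0), np.float64(140.8)), np.int32(355), [339, 128, 23, 41]) [ 648.3 -218.6] [ 650.2 -221. ]
[array([660.3, -74.2]), array([ 679.3, -189.6]), array([ 391.9, -233. ]), array([ 373.1, -120.6])]
black [519.11751299  -2.36639256] 674.62885 739.3693
```

Run:
```python
from h import *
c=imaging.calibration("top");p=np.load("top.npz")["p"]
print(p[149,143],p[155,180],p[187,143],p[222,143],p[157,321],p[226,333],p[226,318],p[226,347],p[226,352])
h=cv2.cvtColor(np.ascontiguousarray(p),cv2.COLOR_RGB2HSV);H,S,V=[h[...,i].astype(int) for i in range(3)]
for q in((149,143),(155,180),(187,143),(222,143),(226,333)):print(h[q])
M=dict(red=((H<8)|(H>170))&(S>130)&(V>80),green=(H>45)&(H<85)&(S>90)&(V>60),yellow=(H>18)&(H<35)&(S>110)&(V>120))
for k,m in M.items():
    m=m.copy();m[:,:125]=0;m[:,200:]=0;m[:130]=0;m[285:]=0
    for b in blobs(m,25): print(k,b,"z76",ray(c,b[0],76).round(1),"z9",ray(c,b[0],9).round(1))
m=(V<130).copy();m[:,:303]=0;m[:,358:]=0
for a,(u,v) in enumerate(((321,156),(326,191),(332,226),(338,262))):
    w=np.zeros_like(m);w[v-16:v+17,u-17:u+18]=m[v-16:v+17,u-17:u+18]
    print("well",[(b,ray(c,b[0],54).round(1),ray(c,b[0],44).round(1)) for b in blobs(w,150)])
```

```text
[254 122 117] [254 125 120] [151 245 172] [255 255 166] [95 96 99] [100  98 103] [171 164 166] [254 253 254] [255 255 255]
[  1 138 254]
[  1 135 254]
[ 67  98 245]
[ 30  89 255]
[132  12 103]
red ((np.float64(141.6), np.float64(149.0)), np.int32(290), [132, 140, 20, 19]) z76 [624.4 151.6] z9 [635.4 171.6]
red ((np.float64(178.8), np.float64(152.2)), np.int32(107), [175, 146, 10, 16]) z76 [619.9  87.5] z9 [630.4 101.1]
green ((np.float64(141.3), np.float64(185.8)), np.int32(292), [131, 177, 21, 19]) z76 [561.1 149.9] z9 [565.8 169.8]
green ((np.float64(179.3), np.float64(187.5)), np.int32(194), [174, 179, 12, 18]) z76 [559.3  84.9] z9 [563.8  98.2]
yellow ((np.float64(150.3), np.float64(220.7)), np.int32(27), [146, 213, 8, 17]) z76 [502.1 132.6] z9 [500.8 150.7]
well [(((np.float64(320.5), np.float64(155.9)), np.int32(668), [306, 142, 30, 29]), array([ 620.5, -158.1]), array([ 622.1, -159.7]))]
well [(((np.float64(325.9), np.float64(190.6)), np.int32(678), [312, 176, 29, 30]), array([ 559.5, -168. ]), array([ 560.2, -169.7]))]
well [(((np.float64(331.5), np.float64(225.6)), np.int32(687), [317, 211, 30, 30]), array([ 498.7, -178.1]), array([ 498.4, -179.9]))]
well [(((np.float64(337.0), np.float64(261.2)), np.int32(702), [323, 247, 30, 30]), array([ 437.4, -187.9]), array([ 436.3, -189.9]))]
```

send_rows(moves="0 0 0 0 0 0.106 100;0 0 0 0 0 0.106 100;0 0 0 0 0 0.106 100;0 0 0 0 0 0.106 100;1.7 -3.45 0 0 0 0 80;1.7 -3.45 0 0 0 0 80;1.7 -3.45 0 0 0 0 80;1.7 -3.45 0 0 0 0 80;1.7 -3.45 0 0 0 0 80;1.7 -3.45 0 0 0 0 80;1.7 -3.45 0 0 0 0 80;1.7 -3.45 0 0 0 0 80;1.7 -3.45 0 0 0 0 80;1.7 -3.45 0 0 0 0 80;1.7 -3.45 0 0 0 0 80;1.7 -3.45 0 0 0 0 80", grip_force=30)

```text
time: 1.43
tcp_pos: [481.9, -199.5, 231.2]
tool_rot: [0.0, 1.0, -0.0, -0.0]
contact_force: [0.7, 0.3, 0.8]
finger_gap: 0.802
finger_force: 0.0
```

send_rows(moves="-0.49 -3.83 0 0 0 0 70;-0.49 -3.83 0 0 0 0 70;-0.49 -3.83 0 0 0 0 70;-0.49 -3.83 0 0 0 0 70;-0.49 -3.83 0 0 0 0 70;-0.49 -3.83 0 0 0 0 70;-0.49 -3.83 0 0 0 0 70;-0.49 -3.83 0 0 0 0 70;-0.49 -3.83 0 0 0 0 70;0 0 0 0 0 0 70;0 0 0 0 0 0 70")

```text
time: 2.35
tcp_pos: [436.9, 145.5, 231.1]
tool_rot: [-0.0, 1.0, 0.003, -0.0]
contact_force: [-0.7, -0.9, -0.1]
finger_gap: 0.701
finger_force: 0.0
```

Run:
```python
from h import *
c=imaging.calibration("wrist");p,d=imaging.snapshot("wrist");print(c["position"].round(1),ctrl.get_obs()["tcp_pos"].round(1))
cv2.imwrite("pics/w0.png",p[:,:,::-1]);np.savez("w0.npz",p=p,d=d)
K=c["camera_matrix"]
h=cv2.cvtColor(np.ascontiguousarray(p),cv2.COLOR_RGB2HSV)
# cap tops: pixels whose world height is 68..82
w,x,y,z=c["attitude"];v,u=np.mgrid[:384,:512]
P=np.stack([(u-K[0,2])/K[0,0],-(v-K[1,2])/K[1,1],-np.ones_like(u,float)],-1)*d[...,None]
W=R.from_quat([x,y,z,w]).apply(P.reshape(-1,3)).reshape(P.shape)+c["position"]
m=(abs(W[...,2]-76)<5)&(d>0)
for b in blobs(m,150):
    u0,v0,ww,hh=b[2];mm=m[v0:v0+hh,u0:u0+ww]
    q=np.argwhere(mm)[:,::-1].astype(np.float32)+[u0,v0];(cc,r)=cv2.minEnclosingCircle(q.astype(np.float32))
    print(b,cc,r,ray(c,cc,76).round(1),ray(c,b[0],76).round(1),h[int(cc[1]),int(cc[0])])
```

```text
[504.9 145.  374.6] [437.3 143.5 231. ]
((np.float64(253.9), np.float64(45.6)), np.int32(1038), [237, 27, 35, 38]) (254.0, 45.5) 19.163867950439453 [563.4 151.2] [563.3 151.3] [ 71  63 255]
((np.float64(409.3), np.float64(94.8)), np.int32(861), [393, 78, 33, 34]) (408.5, 94.5) 17.902612686157227 [521.4   3.8] [521.2   3. ] [170   9  85]
((np.float64(258.6), np.float64(113.6)), np.int32(848), [243, 97, 32, 34]) (258.81732177734375, 113.45191955566406) 16.691505432128906 [503.3 146.6] [503.1 146.8] [ 30  40 255]
((np.float64(259.1), np.float64(177.0)), np.int32(733), [244, 162, 31, 31]) (259.1131896972656, 176.9097442626953) 15.408143043518066 [440.4 146. ] [440.3 146. ] [  0   0 255]
```

View pics/w0.png

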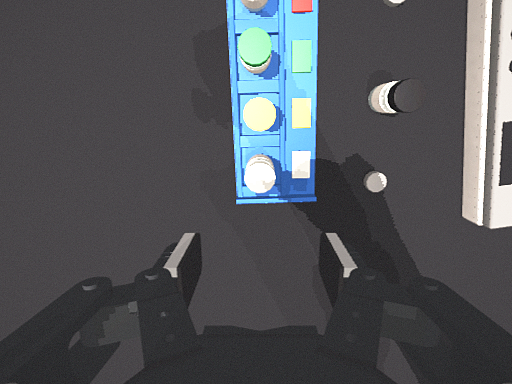

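send_rows(moves="0.2 -0.1 4 0 0 0 70;0 0 4 0 0 0 70;0 0 4 0 0 0 70;0 0 4 0 0 0 70;0 0 2 0 0 0 70;0 0 2 0 0 0 70;0 0 0 0 0 0 70;0 0 0 0 0 0 70;0 0 0 0 0 0 0;0 0 0 0 0 0 0;0 0 0 0 0 0 0;0 0 0 0 0 0 0;0 0 0 0 0 0 0;0 0 0 0 0 0 0;0 0 0 0 0 0 0;0 0 0 0 0 0 0", grip_force=30)

```text
time: 3.73
tcp_pos: [441.0, 144.5, 32.7]
tool_rot: [-0.0, 1.0, -0.0, 0.002]
contact_force: [-0.5, -0.5, 7.6]
finger_gap: 0.366
finger_force: 31.7
```

send_rows(moves="0 0 -1 0 0 0 0;0 0 -2 0 0 0 0;0 0 -3 0 0 0 0;0 0 -3 0 0 0 0;0 0 -2 0 0 0 0;0.9 1.5 0 0 0 0 0;1.8 3.0 0 0 0 0 0;1.8 3.0 0 0 0 0 0;1.8 3.0 0 0 0 0 0;1.8 3.0 0 0 0 0 0;1.8 3.0 0 0 0 0 0;1.8 3.0 0 0 0 0 0;1.8 3.0 0 0 0 0 0;1.8 3.0 0 0 0 0 0;1.8 3.0 0 0 0 0 0;0.9 1.5 0 0 0 0 0;0 0.4 0 0 0 0 0;0 0 0 0 0 0 0;0 0 0 0 0 0 0")

```text
time: 5.32
tcp_pos: [618.8, -158.3, 141.5]
tool_rot: [-0.001, 1.0, 0.0, -0.0]
contact_force: [-0.8, -0.1, -1.0]
finger_gap: 0.365
finger_force: 31.0
```

Run:
```python
from h import *
c=imaging.calibration("wrist");p,d=imaging.snapshot("wrist");print([ctrl.get_obs()["tcp_pos"].round(1)])
cv2.imwrite("pics/w1.png",p[:,:,::-1]);np.savez("w1.npz",p=p,d=d)
```

```text
[array([ 618.9, -157.6,  141.6])]
```

View pics/w1.png

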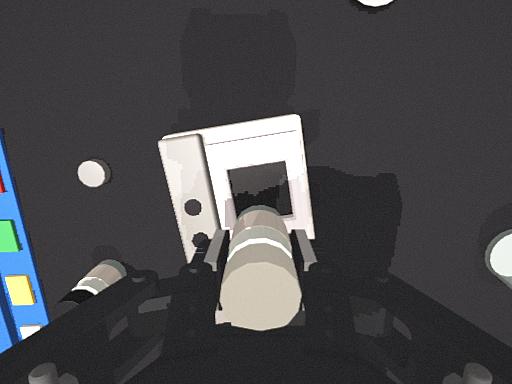

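The white vial hangs straight in the pads. The far well's dark floor lies ahead of it, with its far edge running from (228,168) to (288,161). I'll check that edge against the top-view estimate.

Run:
```python
from h import *
c=imaging.calibration("wrist")
for u in((228,168),(288,161),(294,214)): print(ray(c,u,44).round(1),ray(c,u,54).round(1))
```

```text
[ 642.3 -131.6] [ 644.1 -132.7]
[ 648.2 -180.8] [ 649.8 -179.9]
[ 602.4 -187.2] [ 605.9 -186. ]
```

send_rows(moves="0.2 0.1 2 0 0 0 0;0 0 2 0 0 0 0;0 0 1.5 0 0 0 0;0 0 1 0 0 0 0;0 0 0.4 0 0 0 0;0 0 0 0 0 0 0;0 0 0 0 0 0 0")

```text
time: 5.95
tcp_pos: [622.0, -159.5, 73.1]
tool_rot: [-0.0, 1.0, 0.001, 0.001]
contact_force: [0.3, -1.1, -0.0]
finger_gap: 0.37
finger_force: 30.9
```

send_rows(moves="0 0 0.1 0 0 0 0;0 0 0 0 0 0 0;0 0 0 0 0 0 45;0 0 0 0 0 0 55;0 0 0 0 0 0 65;0 0 0 0 0 0 70;0 0 0 0 0 0 70;0 0 -2 0 0 0 70;0 0 -3 0 0 0 70;0 0 -3 0 0 0 70;0 0 -1 0 0 0 70;-0.7 -1.7 0 0 0 0 70;-1.3 -3.4 0 0 0 0 70;-1.3 -3.4 0 0 0 0 70;-1.3 -3.4 0 0 0 0 70;-1.3 -3.4 0 0 0 0 70;-1.3 -3.4 0 0 0 0 70;-1.3 -3.4 0 0 0 0 70;-1.3 -3.4 0 0 0 0 70;-1.3 -3.4 0 0 0 0 70")

```text
time: 7.62
tcp_pos: [509.6, 129.7, 161.1]
tool_rot: [0.0, 1.0, -0.0, -0.0]
contact_force: [0.5, 0.9, 0.6]
finger_gap: 0.7
finger_force: 0.0
```

Run:
```python
from h import *
p,d=imaging.snapshot("scene");print(ctrl.get_obs()["tcp_pos"].round(1))
cv2.imwrite("pics/s1.png",cv2.resize(p[130:300,80:380,::-1],None,fx=2,fy=2))
```

```text
[506.3 138.6 161.5]
```

View pics/s1.png

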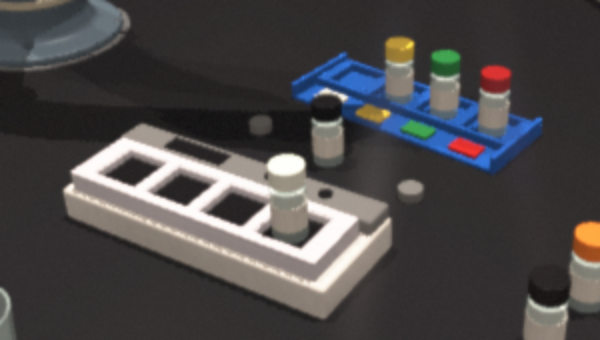

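The white vial stands upright in the far well, at about (288,200) in the crop. The other three are still in the rack.

send_rows(moves="-0.6 -0.6 0 0 0 0 70;0 0 0 0 0 0 70;0 0 0 0 0 0 70;0 0 0 0 0 0 70")

```text
time: 8.0
tcp_pos: [505.3, 132.6, 161.1]
tool_rot: [0.0, 1.0, -0.002, 0.0]
contact_force: [0.1, 0.3, -0.4]
finger_gap: 0.697
finger_force: 0.0
```

send_rows(moves="-0.4 -1.4 0 0 0 0 70;0 0 3 0 0 0 70;0 0 3 0 0 0 70;0 0 3 0 0 0 70;0 0 2 0 0 0 70;0 0 1.9 0 0 0 70;0 0 0 0 0 0 70;0 0 0 0 0 0 70;0 0 0 0 0 0 0;0 0 0 0 0 0 0;0 0 0 0 0 0 0;0 0 0 0 0 0 0;0 0 0 0 0 0 0;0 0 0 0 0 0 0;0 0 0 0 0 0 0;0 0 0 0 0 0 0")

```text
time: 9.33
tcp_pos: [501.9, 148.3, 33.7]
tool_rot: [0.0, 1.0, -0.0, 0.001]
contact_force: [-0.5, -1.9, 7.7]
finger_gap: 0.364
finger_force: 32.0
```

send_rows(moves="0 0 -1 0 0 0 0;0 0 -2 0 0 0 0;0 0 -3 0 0 0 0;0 0 -3 0 0 0 0;0 0 -2 0 0 0 0;0.3 1.8 0 0 0 0 0;0.65 3.5 0 0 0 0 0;0.65 3.5 0 0 0 0 0;0.65 3.5 0 0 0 0 0;0.65 3.5 0 0 0 0 0;0.65 3.5 0 0 0 0 0;0.65 3.5 0 0 0 0 0;0.65 3.5 0 0 0 0 0;0.65 3.5 0 0 0 0 0;0.3 1.8 0 0 0 0 0;0 0 0 0 0 0 0;0 0 0 0 0 0 0;0 0 0 0 0 0 0")

```text
time: 10.83
tcp_pos: [558.3, -166.0, 142.5]
tool_rot: [-0.001, 1.0, 0.001, -0.0]
contact_force: [0.4, 1.0, 0.4]
finger_gap: 0.365
finger_force: 31.6
```

send_rows(moves="0.15 0.25 2 0 0 0 0;0 0 2 0 0 0 0;0 0 1.5 0 0 0 0;0 0 1 0 0 0 0;0 0 0.4 0 0 0 0;0 0 0 0 0 0 0;0 0 0 0 0 0 0")

```text
time: 11.42
tcp_pos: [560.7, -168.9, 74.0]
tool_rot: [-0.0, 1.0, 0.001, 0.001]
contact_force: [0.1, -0.0, -0.9]
finger_gap: 0.37
finger_force: 31.4
```

send_rows(moves="0 0 0 0 0 0 45;0 0 0 0 0 0 55;0 0 0 0 0 0 65;0 0 0 0 0 0 70;0 0 0 0 0 0 70;0 0 -2 0 0 0 70;0 0 -3 0 0 0 70;0 0 -3 0 0 0 70;0 0 -1 0 0 0 70;0 -1.9 0 0 0 0 70;0 -3.5 0 0 0 0 70;0 -3.5 0 0 0 0 70;0 -3.5 0 0 0 0 70;0 -3.5 0 0 0 0 70;0 -3.5 0 0 0 0 70;0 -3.5 0 0 0 0 70;0 -3.5 0 0 0 0 70;0 -3.5 0 0 0 0 70;0 -1.9 0 0 0 0 70")

```text
time: 13.0
tcp_pos: [559.2, 153.1, 163.3]
tool_rot: [-0.001, 1.0, 0.002, -0.0]
contact_force: [0.9, 0.4, 1.0]
finger_gap: 0.703
finger_force: 0.0
```

send_rows(moves="0 0 0 0 0 0 70;0 0 0 0 0 0 70;0 0 0 0 0 0 70")

```text
time: 13.25
tcp_pos: [560.2, 146.5, 162.9]
tool_rot: [0.001, 1.0, -0.001, -0.0]
contact_force: [-1.3, -0.6, -0.4]
finger_gap: 0.698
finger_force: 0.0
```

send_rows(moves="0.15 -0.2 0 0 0 0 70;0 0 3 0 0 0 70;0 0 3 0 0 0 70;0 0 3 0 0 0 70;0 0 2 0 0 0 70;0 0 2 0 0 0 70;0 0 0 0 0 0 70;0 0 0 0 0 0 70;0 0 0 0 0 0 0;0 0 0 0 0 0 0;0 0 0 0 0 0 0;0 0 0 0 0 0 0;0 0 0 0 0 0 0;0 0 0 0 0 0 0;0 0 0 0 0 0 0;0 0 0 0 0 0 0")

```text
time: 14.58
tcp_pos: [563.0, 150.1, 34.9]
tool_rot: [-0.0, 1.0, -0.0, 0.002]
contact_force: [-0.6, -1.1, 6.3]
finger_gap: 0.366
finger_force: 32.1
```

send_rows(moves="0 0 -1 0 0 0 0;0 0 -2 0 0 0 0;0 0 -3 0 0 0 0;0 0 -3 0 0 0 0;0 0 -2 0 0 0 0;-0.4 2.05 0 0 0 0 0;-0.7 3.6 0 0 0 0 0;-0.7 3.6 0 0 0 0 0;-0.7 3.6 0 0 0 0 0;-0.7 3.6 0 0 0 0 0;-0.7 3.6 0 0 0 0 0;-0.7 3.6 0 0 0 0 0;-0.7 3.6 0 0 0 0 0;-0.7 3.6 0 0 0 0 0;-0.4 2.05 0 0 0 0 0;0 0 0 0 0 0 0;0 0 0 0 0 0 0;0 0 0 0 0 0 0")

```text
time: 16.08
tcp_pos: [497.7, -178.0, 143.6]
tool_rot: [-0.0, 1.0, 0.0, 0.0]
contact_force: [0.0, -0.1, -1.4]
finger_gap: 0.364
finger_force: 31.5
```

send_rows(moves="0.1 0.1 2 0 0 0 0;0 0 2 0 0 0 0;0 0 1.5 0 0 0 0;0 0 1 0 0 0 0;0 0 0.4 0 0 0 0;0 0 0 0 0 0 0;0 0 0 0 0 0 0")

```text
time: 16.67
tcp_pos: [499.5, -178.9, 74.9]
tool_rot: [-0.0, 1.0, 0.001, 0.001]
contact_force: [0.0, -0.8, -0.1]
finger_gap: 0.366
finger_force: 31.4
```

send_rows(moves="0 0 0 0 0 0 45;0 0 0 0 0 0 55;0 0 0 0 0 0 65;0 0 0 0 0 0 70;0 0 0 0 0 0 70;0 0 -2 0 0 0 70;0 0 -3 0 0 0 70;0 0 -3 0 0 0 70;0 0 -1 0 0 0 70;1.1 2.5 0 0 0 0 70")

```text
time: 17.5
tcp_pos: [510.7, -200.8, 167.6]
tool_rot: [-0.0, 1.0, 0.003, 0.002]
contact_force: [0.2, 0.9, -0.2]
finger_gap: 0.699
finger_force: 0.0
```

That last row went the wrong way in y, but at a safe height, so nothing was touched. Now on to the red vial.

send_rows(moves="1.15 -3.6 0 0 0 0 70;1.15 -3.6 0 0 0 0 70;1.15 -3.6 0 0 0 0 70;1.15 -3.6 0 0 0 0 70;1.15 -3.6 0 0 0 0 70;1.15 -3.6 0 0 0 0 70;1.15 -3.6 0 0 0 0 70;1.15 -3.6 0 0 0 0 70;1.15 -3.6 0 0 0 0 70;1.1 -3.2 0 0 0 0 70;0 0 0 0 0 0 70;0 0 0 0 0 0 70;0 0 0 0 0 0 70;0 0 0 0 0 0 70")

```text
time: 18.67
tcp_pos: [624.0, 148.6, 163.8]
tool_rot: [0.001, 1.0, -0.001, -0.0]
contact_force: [-0.8, -0.1, 0.0]
finger_gap: 0.699
finger_force: 0.0
```

send_rows(moves="0.1 -0.2 0 0 0 0 70;0 0 3 0 0 0 70;0 0 3 0 0 0 70;0 0 3 0 0 0 70;0 0 2 0 0 0 70;0 0 2.1 0 0 0 70;0 0 0 0 0 0 70;0 0 0 0 0 0 70;0 0 0 0 0 0 0;0 0 0 0 0 0 0;0 0 0 0 0 0 0;0 0 0 0 0 0 0;0 0 0 0 0 0 0;0 0 0 0 0 0 0;0 0 0 0 0 0 0;0 0 0 0 0 0 0")

```text
time: 20.0
tcp_pos: [626.5, 153.1, 35.3]
tool_rot: [-0.0, 1.0, -0.0, 0.002]
contact_force: [-0.1, -0.6, 7.0]
finger_gap: 0.362
finger_force: 30.2
```

send_rows(moves="0 0 -1 0 0 0 0;0 0 -2 0 0 0 0;0 0 -3 0 0 0 0;0 0 -3 0 0 0 0;0 0 -2 0 0 0 0;-0.7 1.35 0 0 0 0 0;-1.75 3.15 0 0 0 0 0;-1.75 3.15 0 0 0 0 0;-1.75 3.15 0 0 0 0 0;-1.75 3.15 0 0 0 0 0;-1.75 3.15 0 0 0 0 0;-1.75 3.15 0 0 0 0 0;-1.75 3.15 0 0 0 0 0;-1.75 3.15 0 0 0 0 0;-1.75 3.15 0 0 0 0 0;-1.75 3.15 0 0 0 0 0;-0.7 1.35 0 0 0 0 0;0 0 0 0 0 0 0;0 0 0 0 0 0 0;0 0 0 0 0 0 0")

```text
time: 21.67
tcp_pos: [436.0, -188.3, 143.2]
tool_rot: [-0.0, 1.0, 0.0, 0.0]
contact_force: [0.7, 0.4, -1.0]
finger_gap: 0.367
finger_force: 30.0
```

send_rows(moves="0.1 0.1 2 0 0 0 0;0 0 2 0 0 0 0;0 0 1.5 0 0 0 0;0 0 1 0 0 0 0;0 0 0.4 0 0 0 0;0 0 0 0 0 0 0;0 0 0 0 0 0 0")

```text
time: 22.25
tcp_pos: [437.4, -188.2, 75.1]
tool_rot: [-0.0, 1.0, 0.001, -0.0]
contact_force: [-3.7, 2.1, 7.3]
finger_gap: 0.367
finger_force: 30.6
```

send_rows(moves="0 0 0 0 0 0 45;0 0 0 0 0 0 55;0 0 0 0 0 0 65;0 0 0 0 0 0 70;0 0 0 0 0 0 70;0 0 -2 0 0 0 70;0 0 -3 0 0 0 70;0 0 -3 0 0 0 70;0 0 -3 0 0 0 70;0 -3 -1 0 0 0 70;0 -3 -1 0 0 0 70;0 -3 0 0 0 0 70;0 -3 0 0 0 0 70;0 -3 0 0 0 0 70;0 -3 0 0 0 0 70;0 0 0 0 0 0 70;0 0 0 0 0 0 70;0 0 0 0 0 0 70")

```text
time: 23.75
tcp_pos: [437.1, -10.7, 204.2]
tool_rot: [0.0, 1.0, -0.0, -0.0]
contact_force: [0.6, -0.3, -0.4]
finger_gap: 0.7
finger_force: 0.0
```

Run:
```python
from h import *
p,d=imaging.snapshot("scene");t,_=imaging.snapshot("top")
a=cv2.resize(p[130:300,80:380,::-1],(600,340));b=cv2.resize(t[110:310,250:400,::-1],(195,260))
o=np.zeros((340,795,3),np.uint8);o[:,:600]=a;o[:260,600:]=b
cv2.imwrite("pics/s2.png",o)
```

```text
(no output)
```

View pics/s2.png

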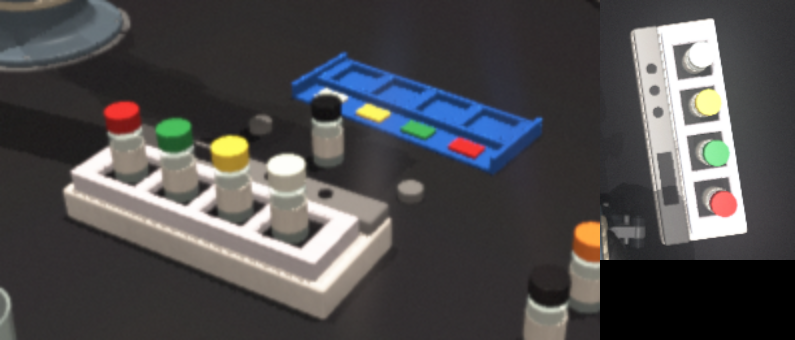

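All four stand upright in the order red, green, yellow, white from near to far. I'll check the cap tops numerically before handing in.

Run:
```python
from h import *
c=imaging.calibration("top");p,d=imaging.snapshot("top")
h=cv2.cvtColor(np.ascontiguousarray(p),cv2.COLOR_RGB2HSV);H,S,V=[h[...,i].astype(int) for i in range(3)]
for k,m in dict(red=((H<8)|(H>170))&(S>90),green=(H>45)&(H<85)&(S>60),yellow=(H>18)&(H<35)&(S>60)).items():
    m=m.copy();m[:,:300]=0;m[:,370:]=0;m[:130]=0;m[295:]=0
    for b in blobs(m,80):
        u,v=map(int,b[0]);print(k,b[:2],ray(c,b[0],116).round(1),"z",round(float(c["position"][2]-np.median(d[v-3:v+4,u-3:u+4])),1))
```

```text
red ((np.float64(344.4), np.float64(266.3)), np.int32(331)) [ 436.6 -187.1] z 124.8
green ((np.float64(338.9), np.float64(227.4)), np.int32(329)) [ 497.4 -178.2] z 120.4
yellow ((np.float64(332.7), np.float64(188.4)), np.int32(337)) [ 559.2 -168.1] z 117.0
```

```bash
python3 -c "
from plant import ctrl
print(ctrl.close_job())"
```

```text
the job is handed in; nothing more can be done
None
```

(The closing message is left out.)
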